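# Press a block down on a spring bed and slide it under a drag spring

## Task

A drilled hardwood block lies on the sprung bed of the drilling jig, standing too high to go under the steel bar in front of it. With the fingertips on top of the block's rear part, press it hard down against the bed's springs and, keeping it pressed, slide it along the channel under the bar and under the leaf-shaped drag spring until its nose is fully home against the end stop; then let go, so that the bed lifts it against the bar. Nothing needs to be gripped; do not lift the block, and leave the other things on the bench where they are.

Things in the scene. Friction and masses are not known exactly. Their poses are not given: they have to be found in the camera images.
- jig: Drilling jig bolted to the bench: base 112 x 234 x 8 mm, two slick rails (tops 42 mm above the bench, 46.6 mm apart) forming a channel. Origin: centre of its underside; z up, x across, +y along the channel from open end to stop. Rails and sprung bed begin near y = -105 mm; steel bar across at y = +33 to +47 mm (underside z 51, top 62.5, brass drill bush to 67 mm); stop face at y = +75 mm.
- bar_edge (a point): Point on the steel bar's lower front edge, middle of the channel, 51 mm above the bench (jig y = +33 mm): the mouth that the block must pass under. Axes as the jig's.
- stop_face (a point): Middle of the face of the end stop (jig y = +75 mm) that the block's nose must reach, 38 mm above the bench. Axes as the jig's.
- block_top (a point): Centre of the top of the loose hardwood block, 44 x 90 x 26 mm (x, y, z; axes as the jig's), four holes on top. At the start it is on the bed, top 56 mm above the bench, nose (+y end) 12 to 43 mm short of the bar. Home: centre at jig y = +30 mm, its rear 48 mm still in front of the bar for the fingers; press 20 to 25 mm behind its centre to stay clear of the bar.
- block: The same block, about 70 g; origin at the centre of its underside, 26 mm below block_top.
- bed (a joint): How far the sprung bed is pressed down, m: 0 up (at the start), 0.010 at its bottom stop. 8 N starts it, then 1 N per mm (15 N at 7 mm, 18 N at the bottom). The block clears the bar when it is more than 5 mm down; 7 to 9 mm is good for sliding. Let go under the bar, the block rises until its top meets the bar, bed then at 0.005.
- drag_spring: Steel leaf spring behind the bar, 26 mm wide, seen from above between the two bars; origin at its root under the rear bar (jig y = +106 mm, z 53 mm). Lowest bend at y = +67 mm, 46 mm above the bench when free; lip turned up towards the bar. The block raises it by 1 to 5 mm and it then presses down with about 2 to 4 N; pushing into its lip takes 3 to 5 N along the channel.
- drill_bit: Bystander: grey 10 mm twist drill, 117 mm long, lying behind the jig. Leave alone.
- dust_brush: Bystander: green bench brush 85 x 30 x 22 mm beside the jig. Leave alone.
- bushing_a: Bystander: turned bushing, 32 mm across, 28 mm high. Leave alone.
- bushing_b: Bystander: turned bushing, 28 mm across, 22 mm high. Leave alone.
- tape_measure: Bystander: tape measure 87 x 36 x 66 mm. Leave alone.
- screwdriver: Bystander: screwdriver 218 mm long. Leave alone.
There are look-alikes about, which are no part of the job. Of the things like the block, leave any that is pink; of the rest the larger one is meant.

How it is judged:
By the outcome, as a careful person would: the job done as asked, in the order asked, and still so for the second after the job is handed in, with the robot touching nothing.
It also fails if it takes over 38 s, if anything falls off the work surface, if the arm or the gripper's body presses on something with over 40 N, if the wrist force passes 120 N, or if a joint passes its speed limit or range.

## Robot

A 7-joint arm with a two-finger parallel gripper is mounted at the origin on a cart in front of the work surface, level with it; the furniture and walls round the work are solid. World frame = base frame: x ahead of the robot, y to its left, z up, the work surface at z = 0. Lengths are in m, angles in rad, forces in N, time in s.
With the tool pointing down it reaches from about 0.425 to 0.925 m from the base axis. Payload 6.8 kg.
Tool frame: the origin (TCP) lies midway between the tips of the shut fingers; the grasp point (between the pads) lies 19 mm behind it; z points along the fingers, y is the line along which they close (so a half turn about z gives the same grasp; the last joint's range is limited). The gripper opens to 85 mm and grips with 20 to 120 N. Pads are 22 mm wide; open, the fingers measure 114 mm over their backs; the gripper's body (76 mm by 85 mm) begins 54 mm behind the grasp point. The pads swing forward as they close: fully open they stand 13 mm farther back than shut.
Start: joints at [1.055, 0.477, 0.022, 1.555, -0.011, 1.109, -0.083], TCP at [0.268, -0.62, 0.231] pointing down, gripper open.
Joint ranges: [-2.96, 2.96], [-0.34, 2.1], [-1.41, 1.46], [0.24, 2.44], [-1.37, 4.51], [0.17, 1.92], [-2.96, 2.96]. Speed limits (rad/s): [2.39, 2.39, 3.14, 3.14, 3.14, 3.14, 3.14].

## Interface

Orientations are given as a unit quaternion [w, x, y, z].
In Python, from station import bot gives the robot as it stands.
- The arm moves only by the tool jog_arm, never from a script. Its argument "rows" is a list of rows, each an object of numbers: "fingers": the finger opening in mm, from 0 to 85.4; "x", "y", "z": the shift along the tool's x, y, z in mm; "ax", "ay", "az": the turn, a rotation vector about the tool's x, y, z in degrees. A call has exactly 8 rows; each row shifts and turns the commanded pose from where the row before left it, along the tool's axes as they then stand; what a row does not reach is not made up. A row lasts 1/10 s, in which the tool goes at most 50 mm and 8.59 degrees, less where a joint would pass 70% of its speed; a pose out of reach is approached as far as the arm can. A call with a gripper value outside its range is refused whole. The fingers move at their own pace and stop on an object; "force" is the grip in N (left out, the last holds). Time passes only in rows, so rows that do not move let the fingers close, or fill a call up. It gives the time, the measured TCP pose, the force, the opening and the grip force at its end, in the units of the state.
- bot.get_obs(): the state, without advancing time (a new reading comes with each control period).
- bot.read_camera(name): name is "scene" or "top" or "wrist"; returns a dict with "pixels" (400x640x3 uint8, red, green, blue), "vertical_fov" (degrees; the focal length in pixels is half the picture's height over the tangent of half this angle, whatever the lens; pixels are square), "cx", "cy" (the principal point, pixels), "world_from_camera" (4x4, takes a point from camera to world coordinates). Camera axes: x right, y down, z forward; pixel columns grow to the right and rows downward; lengths in m; the calibration is good to about 2 mm. A picture is of the moment at which its call begins. There is no depth.
- bot.hand_in(): hands the job in; it is judged then, once.
The state is a dict: "t": time; "q": joint angles; "joint_vel": joint speeds; "joint_torque": joint torques, N m; "eef_pos": TCP position; "tool_rot": TCP orientation; "contact_force": force on the tool from outside, world axes, zero at the start; "torque": the same for the moment, N m; "gripper_width": opening from 0.0 (shut) to 1.0 (fully open); "grasp_force": force on a finger pad.
Only numpy, scipy, OpenCV 4.12 (cv2) and the standard library are available. Lean on these libraries where they do the work, as an engineer would, in place of code of your own. Each camera call takes 0.05 s, during which the arm holds its last target. There are 200 camera calls.

## Working session

There is one attempt and no reset: what is moved stays moved. The work goes in short steps, Python scripts to look and compute and a tool call to move; the robot and the scene stay as the last step left them, time stands still between calls to the robot, and variables do not carry over. Pictures are saved under pics/ and viewed, at most 10 in all, crops included, and the job is handed in when it is done.

Besides the shell and the picture viewer there is one more tool, called by a JSON object that holds its "op" and its "data". jog_arm: Moves the arm, as the interface text tells. Its arguments: {"type":"object","properties":{"rows":{"type":"array","items":{"type":"object","properties":{"fingers":{"type":"number"},"x":{"type":"number"},"y":{"type":"number"},"z":{"type":"number"},"ax":{"type":"number"},"ay":{"type":"number"},"az":{"type":"number"}}}},"force":{"type":"number"}},"required":["rows"]}

```bash
mkdir -p pics; python3 - <<'E'
from station import bot
import cv2,numpy as np
o=bot.get_obs();print(o)
for n in("top","scene"):
    c=bot.read_camera(n);cv2.imwrite(f"pics/{n}0.png",c["pixels"][:,:,::-1]);np.savez(f"pics/{n}0.npz",**c)
    print(n,c["vertical_fov"],c["cx"],c["cy"],np.round(c["world_from_camera"],4).tolist())
E
```

```text
{'t': 0.0, 'q': array([ 1.05488781,  0.47780785,  0.0223419 ,  1.55647169, -0.01151882,
        1.10927613, -0.08310772]), 'joint_vel': array([ 0.00023767, -0.00118992,  0.00020959, -0.00042945, -0.00054336,
        0.00041927,  0.0017311 ]), 'joint_torque': array([-8.81969172e-04, -5.96465063e+01,  1.60777062e+00, -2.81202793e+01,
        1.25588482e-02,  9.24082560e-03,  3.53737016e-05]), 'eef_pos': array([ 0.2674569, -0.6191013,  0.230312 ]), 'tool_rot': array([-8.84277182e-04,  9.79282702e-01,  2.02495796e-01, -2.44675531e-04]), 'contact_force': array([ 0.705253  , -0.06696664,  0.3442429 ]), 'torque': array([-0.04144662,  0.02502948, -0.04068534]), 'grasp_force': 0.0, 'gripper_width': 1.0022420691261233}
top 48.763988951134074 318.37663742341607 199.90978710384877 [[0.0182, -0.9848, 0.1728, 0.3933], [-0.9998, -0.0194, -0.0051, 0.1468], [0.0084, -0.1727, -0.9849, 1.0455], [0.0, 0.0, 0.0, 1.0]]
scene 56.801701622460044 317.4988908807282 194.90814864668448 [[-0.5526, -0.3902, 0.7365, -0.0841], [-0.8332, 0.2793, -0.4773, 0.5666], [-0.0195, -0.8774, -0.4794, 0.5073], [0.0, 0.0, 0.0, 1.0]]
```

View pics/top0.png

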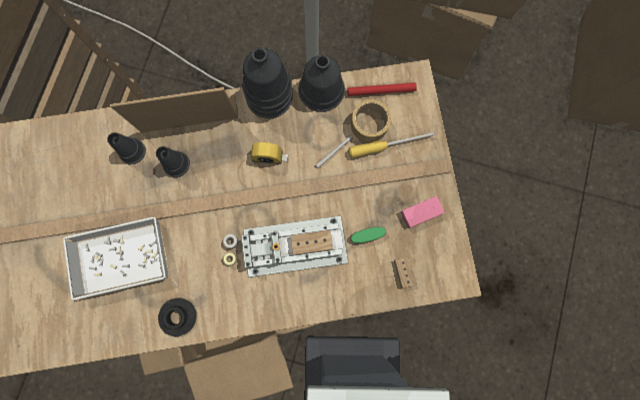

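View pics/scene0.png

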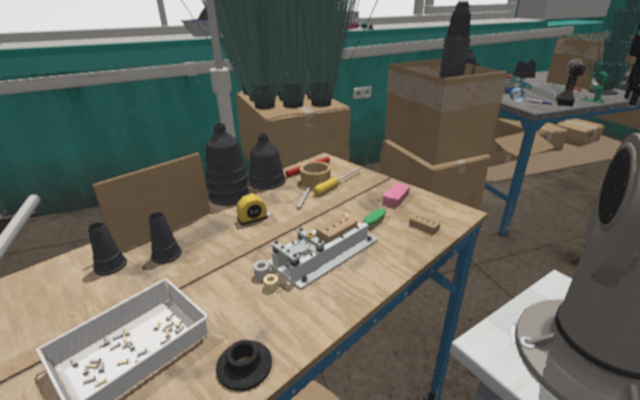

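The top view shows three block-like things: brown on the jig at (311,243), pink at (423,212) and a smaller brown one at (403,273). The larger non-pink one, on the bed, is meant. The bar and bush are at about (276,246), and the stop is to the left. Next I enlarge this area and measure.

```bash
cat > h.py <<'E'
import numpy as np,cv2
def ray(c,uv,z):
    f=c["pixels"].shape[0]/2/np.tan(np.radians(c["vertical_fov"])/2);T=c["world_from_camera"]
    uv=np.atleast_2d(uv).astype(float)
    d=np.c_[(uv[:,0]-c["cx"])/f,(uv[:,1]-c["cy"])/f,np.ones(len(uv))]@T[:3,:3].T
    return T[:3,3]+d*((z-T[2,3])/d[:,2])[:,None]
E
python3 - <<'E'
from h import *
c=np.load("pics/top0.npz");im=c["pixels"]
cv2.imwrite("pics/crop.png",cv2.resize(im[190:290,230:430],None,fx=4,fy=4,interpolation=cv2.INTER_CUBIC)[:,:,::-1])
hsv=cv2.cvtColor(im,cv2.COLOR_RGB2HSV)
# light low-saturation jig
m=((hsv[...,1]<45)&(hsv[...,2]>110)).astype(np.uint8); m[:205]=0;m[285:]=0;m[:,:241]=0;m[:,360:]=0
m=cv2.morphologyEx(m,cv2.MORPH_CLOSE,np.ones((5,5)))
n=max(cv2.findContours(m,0,1)[0],key=cv2.contourArea)
r=cv2.minAreaRect(n);print("jig",r);p=ray(c,cv2.boxPoints(r),.008);print(p.round(4),np.linalg.norm(np.diff(p,axis=0),axis=1),p.mean(0))
b=((hsv[...,1]>75)&(hsv[...,2]>60)).astype(np.uint8); w=np.zeros_like(b);w[228:262,285:338]=1;b&=w
b=cv2.morphologyEx(b,cv2.MORPH_CLOSE,np.ones((3,3)))
n=max(cv2.findContours(b,0,1)[0],key=cv2.contourArea)
r=cv2.minAreaRect(n);print("block",r);p=ray(c,cv2.boxPoints(r),.056);print(p.round(4),np.linalg.norm(np.diff(p,axis=0),axis=1),p.mean(0))
E
```

```text
jig ((293.2435302734375, 246.0290985107422), (48.40953063964844, 103.12303924560547), 81.98291015625)
[[0.5014 0.3276 0.008 ]
 [0.5403 0.0873 0.008 ]
 [0.4279 0.0705 0.008 ]
 [0.3906 0.3065 0.008 ]] [0.2434456  0.11367372 0.23897573] [0.46505517 0.19794546 0.008     ]
block ((310.9976806640625, 241.9830780029297), (19.09507942199707, 39.28325271606445), 82.14668273925781)
[[0.4852 0.2033 0.056 ]
 [0.499  0.1162 0.056 ]
 [0.4567 0.1098 0.056 ]
 [0.4432 0.1963 0.056 ]] [0.08823485 0.04276491 0.0875898 ] [0.4710341  0.15640554 0.056     ]
```

View pics/crop.png

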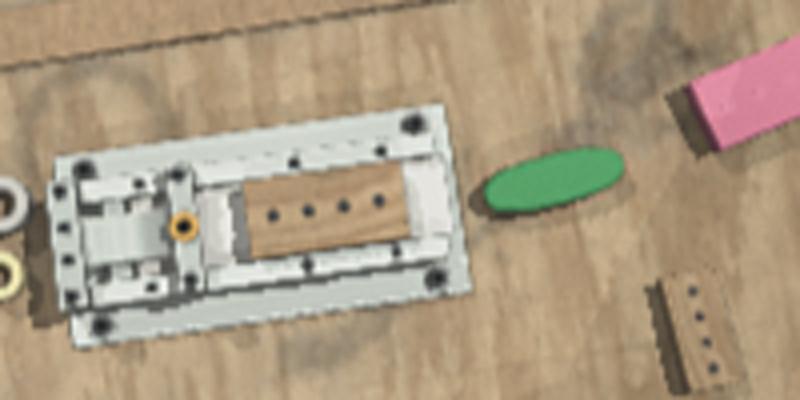

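The crop confirms it: the brown four-hole block on the jig is at crop (327,210), the bush at (184,227), and the small decoy at (695,335). 

- **Channel direction:** about 9.05° from world y, so u = (-0.157, 0.988).
- **Bush:** about (0.458, 0.233), 78 mm ahead of the block centre. That puts the block at jig y ≈ -38, so the slide is about 68 mm.
- **Press point:** about (0.4745, 0.135).

Moving now.

{"op": "jog_arm", "data": {"force": 60, "rows": [{"fingers": 0,"az": 7.2},{"fingers": 0,"az": 7.15},{"fingers": 0,"x": 25,"y": -40},{"fingers": 0,"x": 25,"y": -40},{"fingers": 0,"x": 25,"y": -40},{"fingers": 0,"x": 25,"y": -40},{"fingers": 0,"x": 25,"y": -40},{"fingers": 0,"x": 25,"y": -40}]}}

```text
invalid input
```

{"op": "jog_arm", "data": {"rows": [{"fingers": 0,"x": 0,"y": 0,"z": 0,"ax": 0,"ay": 0,"az": 7.2},{"fingers": 0,"x": 0,"y": 0,"z": 0,"ax": 0,"ay": 0,"az": 7.2},{"fingers": 0,"x": 25,"y": -40,"z": 0,"ax": 0,"ay": 0,"az": 0},{"fingers": 0,"x": 25,"y": -40,"z": 0,"ax": 0,"ay": 0,"az": 0},{"fingers": 0,"x": 25,"y": -40,"z": 0,"ax": 0,"ay": 0,"az": 0},{"fingers": 0,"x": 25,"y": -40,"z": 0,"ax": 0,"ay": 0,"az": 0},{"fingers": 0,"x": 25,"y": -40,"z": 0,"ax": 0,"ay": 0,"az": 0},{"fingers": 0,"x": 25,"y": -40,"z": 0,"ax": 0,"ay": 0,"az": 0}], "force": 60}}

```text
t: 0.9
eef_pos: [0.3787, -0.3572, 0.2311]
tool_rot: [-0.0, 0.997, 0.078, -0.0]
contact_force: [1.7, -0.1, 0.0]
gripper_width: 0.002
grasp_force: 0.0
```

{"op": "jog_arm", "data": {"rows": [{"fingers": 0,"x": 18,"y": -45,"z": 0,"ax": 0,"ay": 0,"az": 0},{"fingers": 0,"x": 18,"y": -45,"z": 0,"ax": 0,"ay": 0,"az": 0},{"fingers": 0,"x": 18,"y": -45,"z": 0,"ax": 0,"ay": 0,"az": 0},{"fingers": 0,"x": 16,"y": -45,"z": 0,"ax": 0,"ay": 0,"az": 0},{"fingers": 0,"x": 16,"y": -45,"z": 0,"ax": 0,"ay": 0,"az": 0},{"fingers": 0,"x": 16,"y": -45,"z": 5,"ax": 0,"ay": 0,"az": 0},{"fingers": 0,"x": 16,"y": -45,"z": 10,"ax": 0,"ay": 0,"az": 0},{"fingers": 0,"x": 16,"y": -45,"z": 10,"ax": 0,"ay": 0,"az": 0}]}}

```text
t: 1.7
eef_pos: [0.4547, 0.019, 0.2062]
tool_rot: [0.0, 0.997, 0.078, 0.0]
contact_force: [1.5, 0.3, -0.3]
gripper_width: -0.001
grasp_force: 0.0
```

```bash
python3 - <<'E'
from station import bot
import cv2,numpy as np
c=bot.read_camera("wrist");cv2.imwrite("pics/w1.png",c["pixels"][:,:,::-1]);np.savez("pics/w1.npz",**c)
E
```

```text
(no output)
```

View pics/w1.png

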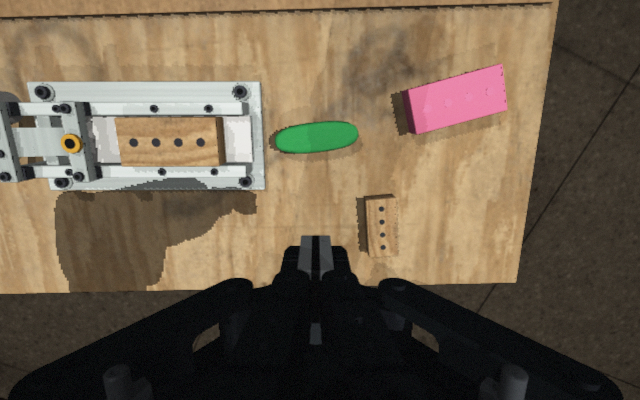

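The wrist view shows the block at about (167,142), with its holes at x = 133 to 200 and y ≈ 142. The bush is at (71,143) and the jig's right edge at x ≈ 263.

```bash
python3 - <<'E'
from h import *
c=np.load("pics/w1.npz");im=c["pixels"];hsv=cv2.cvtColor(im,cv2.COLOR_RGB2HSV)
b=((hsv[...,1]>75)).astype(np.uint8);w=np.zeros_like(b);w[112:172,105:230]=1;b&=w
b=cv2.morphologyEx(b,cv2.MORPH_OPEN,np.ones((5,5)));b=cv2.morphologyEx(b,cv2.MORPH_CLOSE,np.ones((9,9)))
n=max(cv2.findContours(b,0,1)[0],key=cv2.contourArea);r=cv2.minAreaRect(n);print(r)
p=ray(c,cv2.boxPoints(r),.056);print(p.round(4),np.linalg.norm(np.diff(p,axis=0),axis=1))
h=ray(c,[[133,142.5],[156,142.3],[178,142],[200.5,142]],.056);print("holes",h.round(4),h.mean(0))
d=h[0]-h[3];print("ang",np.degrees(np.arctan2(-d[0],d[1])))
m=((hsv[...,1]>180)&(hsv[...,0]<30)&(hsv[...,2]>120)).astype(np.uint8);m[:,:50]=0;m[:,100:]=0
x,y,ww,hh=cv2.boundingRect(m);print("bush px",x,y,ww,hh);B=ray(c,[[x+ww/2,y+hh/2]],.067)[0];print(B)
e=ray(c,[[263,82],[266,189],[30,82.5]],.008);print("edges",e)
E
```

```text
((169.5, 141.0), (48.0, 109.0), 90.0)
[[0.4878 0.2005 0.056 ]
 [0.5029 0.1059 0.056 ]
 [0.4604 0.1023 0.056 ]
 [0.4448 0.2006 0.056 ]] [0.095827   0.04266557 0.0995411 ]
holes [[0.4679 0.1846 0.056 ]
 [0.4713 0.1643 0.056 ]
 [0.4747 0.1448 0.056 ]
 [0.4779 0.1249 0.056 ]] [0.47295087 0.15462788 0.056     ]
ang 9.465328543991932
bush px 62 134 18 17
[0.46145359 0.23155588 0.067     ]
edges [[0.54004798 0.08318644 0.008     ]
 [0.43159056 0.06725641 0.008     ]
 [0.50303117 0.31236638 0.008     ]]
```

{"op": "jog_arm", "data": {"rows": [{"fingers": 0,"x": 13,"y": -37,"z": 0,"ax": 0,"ay": 0,"az": 0},{"fingers": 0,"x": 13,"y": -37,"z": 10,"ax": 0,"ay": 0,"az": 0},{"fingers": 0,"x": 12.5,"y": -36,"z": 20,"ax": 0,"ay": 0,"az": 0},{"fingers": 0,"x": 0,"y": 0,"z": 35,"ax": 0,"ay": 0,"az": 0},{"fingers": 0,"x": 0,"y": 0,"z": 30,"ax": 0,"ay": 0,"az": 0},{"fingers": 0,"x": 0,"y": 0,"z": 25,"ax": 0,"ay": 0,"az": 0},{"fingers": 0,"x": 0,"y": 0,"z": 15,"ax": 0,"ay": 0,"az": 0},{"fingers": 0,"x": 0,"y": 0,"z": 0,"ax": 0,"ay": 0,"az": 0}]}}

```text
t: 2.55
eef_pos: [0.4738, 0.131, 0.0692]
tool_rot: [0.001, 0.997, 0.078, -0.002]
contact_force: [0.1, -0.1, -0.6]
gripper_width: -0.0
grasp_force: 0.0
```

```bash
python3 - <<'E'
from station import bot
import cv2,numpy as np
c=bot.read_camera("wrist");cv2.imwrite("pics/w2.png",c["pixels"][:,:,::-1]);np.savez("pics/w2.npz",**c)
E
```

```text
(no output)
```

View pics/w2.png

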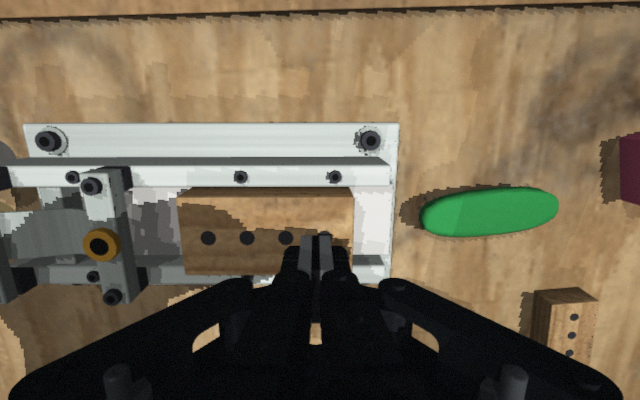

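The close view shows the tips at (316,237), over the block's rear part (it spans x 180–353) and near the rear hole. They're centred across the block. Pressing down now.

{"op": "jog_arm", "data": {"rows": [{"fingers": 0,"x": 2,"y": -1,"z": 4,"ax": 0,"ay": 0,"az": 0},{"fingers": 0,"x": 0,"y": 0,"z": 4,"ax": 0,"ay": 0,"az": 0},{"fingers": 0,"x": 0,"y": 0,"z": 3,"ax": 0,"ay": 0,"az": 0},{"fingers": 0,"x": 0,"y": 0,"z": 2,"ax": 0,"ay": 0,"az": 0},{"fingers": 0,"x": 0,"y": 0,"z": 2,"ax": 0,"ay": 0,"az": 0},{"fingers": 0,"x": 0,"y": 0,"z": 2,"ax": 0,"ay": 0,"az": 0},{"fingers": 0,"x": 0,"y": 0,"z": 2,"ax": 0,"ay": 0,"az": 0},{"fingers": 0,"x": 0,"y": 0,"z": 0,"ax": 0,"ay": 0,"az": 0}]}}

```text
t: 3.4
eef_pos: [0.4778, 0.1333, 0.053]
tool_rot: [0.0, 0.997, 0.078, 0.0]
contact_force: [-3.8, -0.7, 10.8]
gripper_width: -0.001
grasp_force: 5.4
```

{"op": "jog_arm", "data": {"rows": [{"fingers": 0,"x": 0,"y": 0,"z": 2,"ax": 0,"ay": 0,"az": 0},{"fingers": 0,"x": 0,"y": 0,"z": 2,"ax": 0,"ay": 0,"az": 0},{"fingers": 0,"x": 0,"y": 0,"z": 1.5,"ax": 0,"ay": 0,"az": 0},{"fingers": 0,"x": 0,"y": 0,"z": 1,"ax": 0,"ay": 0,"az": 0},{"fingers": 0,"x": 0,"y": 0,"z": 0,"ax": 0,"ay": 0,"az": 0},{"fingers": 0,"x": 0,"y": 0,"z": 0,"ax": 0,"ay": 0,"az": 0},{"fingers": 0,"x": 0,"y": 0,"z": 0,"ax": 0,"ay": 0,"az": 0},{"fingers": 0,"x": 0,"y": 0,"z": 0,"ax": 0,"ay": 0,"az": 0}]}}

```text
t: 4.2
eef_pos: [0.4782, 0.1334, 0.0473]
tool_rot: [0.0, 0.997, 0.078, 0.001]
contact_force: [-3.3, -1.0, 17.4]
gripper_width: -0.0
grasp_force: 8.3
```

{"op": "jog_arm", "data": {"rows": [{"fingers": 0,"x": 0,"y": -2,"z": 0,"ax": 0,"ay": 0,"az": 0},{"fingers": 0,"x": 0,"y": -2,"z": 0,"ax": 0,"ay": 0,"az": 0},{"fingers": 0,"x": 0,"y": -3,"z": 0,"ax": 0,"ay": 0,"az": 0},{"fingers": 0,"x": 0,"y": -3,"z": 0,"ax": 0,"ay": 0,"az": 0},{"fingers": 0,"x": 0,"y": -3,"z": 0,"ax": 0,"ay": 0,"az": 0},{"fingers": 0,"x": 0,"y": -3,"z": 0,"ax": 0,"ay": 0,"az": 0},{"fingers": 0,"x": 0,"y": -3,"z": 0,"ax": 0,"ay": 0,"az": 0},{"fingers": 0,"x": 0,"y": 0,"z": 0,"ax": 0,"ay": 0,"az": 0}]}}

```text
t: 5.0
eef_pos: [0.4761, 0.1518, 0.0475]
tool_rot: [0.0, 0.997, 0.078, 0.001]
contact_force: [-1.5, -2.6, 16.9]
gripper_width: 0.001
grasp_force: 8.2
```

```bash
python3 - <<'E'
from station import bot
import cv2,numpy as np
c=bot.read_camera("wrist");cv2.imwrite("pics/w3.png",c["pixels"][:,:,::-1]);np.savez("pics/w3.npz",**c)
E
```

```text
(no output)
```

View pics/w3.png

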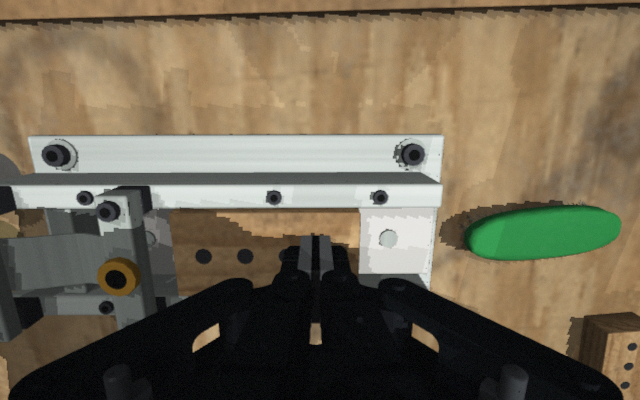

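The block is moving with the tips: its rear edge is at x ≈ 360 and its nose at ≈ 172, near the bar edge at ≈ 150. Going on.

{"op": "jog_arm", "data": {"rows": [{"fingers": 0,"x": 0,"y": -3,"z": 0,"ax": 0,"ay": 0,"az": 0},{"fingers": 0,"x": 0,"y": -3,"z": 0,"ax": 0,"ay": 0,"az": 0},{"fingers": 0,"x": 0,"y": -3,"z": 0,"ax": 0,"ay": 0,"az": 0},{"fingers": 0,"x": 0,"y": -3,"z": 0,"ax": 0,"ay": 0,"az": 0},{"fingers": 0,"x": 0,"y": -3,"z": 0,"ax": 0,"ay": 0,"az": 0},{"fingers": 0,"x": 0,"y": -3,"z": 0,"ax": 0,"ay": 0,"az": 0},{"fingers": 0,"x": 0,"y": -3,"z": 0,"ax": 0,"ay": 0,"az": 0},{"fingers": 0,"x": 0,"y": 0,"z": 0,"ax": 0,"ay": 0,"az": 0}]}}

```text
t: 5.85
eef_pos: [0.4727, 0.1726, 0.0475]
tool_rot: [0.0, 0.997, 0.078, 0.001]
contact_force: [-1.0, -2.2, 15.8]
gripper_width: 0.003
grasp_force: 8.2
```

{"op": "jog_arm", "data": {"rows": [{"fingers": 0,"x": 0,"y": -2,"z": 0.5,"ax": 0,"ay": 0,"az": 0},{"fingers": 0,"x": 0,"y": -2,"z": 0.5,"ax": 0,"ay": 0,"az": 0},{"fingers": 0,"x": 0,"y": -2,"z": 0,"ax": 0,"ay": 0,"az": 0},{"fingers": 0,"x": 0,"y": -2,"z": 0,"ax": 0,"ay": 0,"az": 0},{"fingers": 0,"x": 0,"y": -2,"z": 0,"ax": 0,"ay": 0,"az": 0},{"fingers": 0,"x": 0,"y": -2,"z": 0,"ax": 0,"ay": 0,"az": 0},{"fingers": 0,"x": 0,"y": -2,"z": 0,"ax": 0,"ay": 0,"az": 0},{"fingers": 0,"x": 0,"y": -2,"z": 0,"ax": 0,"ay": 0,"az": 0}]}}

```text
t: 6.65
eef_pos: [0.4703, 0.1877, 0.0465]
tool_rot: [0.001, 0.997, 0.077, 0.001]
contact_force: [-1.7, -5.4, 17.2]
gripper_width: 0.002
grasp_force: 8.7
```

{"op": "jog_arm", "data": {"rows": [{"fingers": 0,"x": 0,"y": -2,"z": 0,"ax": 0,"ay": 0,"az": 0},{"fingers": 0,"x": 0,"y": -2,"z": 0,"ax": 0,"ay": 0,"az": 0},{"fingers": 0,"x": 0,"y": -2,"z": 0,"ax": 0,"ay": 0,"az": 0},{"fingers": 0,"x": 0,"y": -2,"z": 0,"ax": 0,"ay": 0,"az": 0},{"fingers": 0,"x": 0,"y": -2,"z": 0,"ax": 0,"ay": 0,"az": 0},{"fingers": 0,"x": 0,"y": -1,"z": 0,"ax": 0,"ay": 0,"az": 0},{"fingers": 0,"x": 0,"y": 0,"z": 0,"ax": 0,"ay": 0,"az": 0},{"fingers": 0,"x": 0,"y": 0,"z": 0,"ax": 0,"ay": 0,"az": 0}]}}

```text
t: 7.45
eef_pos: [0.4685, 0.1987, 0.0463]
tool_rot: [0.001, 0.997, 0.078, 0.001]
contact_force: [-0.6, -4.4, 15.5]
gripper_width: -0.003
grasp_force: 7.7
```

```bash
python3 - <<'E'
from station import bot
import cv2,numpy as np
c=bot.read_camera("wrist");cv2.imwrite("pics/w4.png",c["pixels"][:,:,::-1]);np.savez("pics/w4.npz",**c)
E
```

```text
(no output)
```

View pics/w4.png

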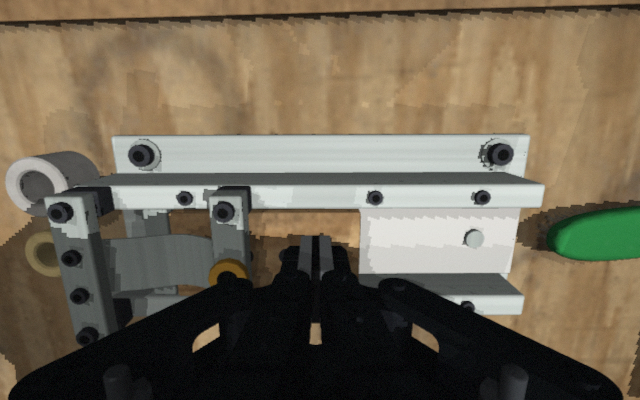

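There's no slip: the rear edge is still at x ≈ 360 relative to the tips at 316. About 2 mm remain, so I push gently until it meets the stop.

{"op": "jog_arm", "data": {"rows": [{"fingers": 0,"x": 0,"y": -0.5,"z": 0.5,"ax": 0,"ay": 0,"az": 0},{"fingers": 0,"x": 0,"y": -0.5,"z": 0,"ax": 0,"ay": 0,"az": 0},{"fingers": 0,"x": 0,"y": -0.5,"z": 0,"ax": 0,"ay": 0,"az": 0},{"fingers": 0,"x": 0,"y": -0.5,"z": 0,"ax": 0,"ay": 0,"az": 0},{"fingers": 0,"x": 0,"y": -0.5,"z": 0,"ax": 0,"ay": 0,"az": 0},{"fingers": 0,"x": 0,"y": -0.5,"z": 0,"ax": 0,"ay": 0,"az": 0},{"fingers": 0,"x": 0,"y": 0,"z": 0,"ax": 0,"ay": 0,"az": 0},{"fingers": 0,"x": 0,"y": 0,"z": 0,"ax": 0,"ay": 0,"az": 0}]}}

```text
t: 8.3
eef_pos: [0.4681, 0.2016, 0.046]
tool_rot: [0.001, 0.997, 0.078, 0.001]
contact_force: [-1.7, -4.9, 17.7]
gripper_width: 0.004
grasp_force: 9.0
```

{"op": "jog_arm", "data": {"rows": [{"fingers": 0,"x": 0,"y": -0.5,"z": 0,"ax": 0,"ay": 0,"az": 0},{"fingers": 0,"x": 0,"y": -0.5,"z": 0,"ax": 0,"ay": 0,"az": 0},{"fingers": 0,"x": 0,"y": -0.5,"z": 0,"ax": 0,"ay": 0,"az": 0},{"fingers": 0,"x": 0,"y": -0.5,"z": 0,"ax": 0,"ay": 0,"az": 0},{"fingers": 0,"x": 0,"y": -0.5,"z": 0,"ax": 0,"ay": 0,"az": 0},{"fingers": 0,"x": 0,"y": -0.5,"z": 0,"ax": 0,"ay": 0,"az": 0},{"fingers": 0,"x": 0,"y": 0,"z": 0,"ax": 0,"ay": 0,"az": 0},{"fingers": 0,"x": 0,"y": 0,"z": 0,"ax": 0,"ay": 0,"az": 0}]}}

```text
t: 9.1
eef_pos: [0.468, 0.2019, 0.046]
tool_rot: [0.002, 0.997, 0.077, 0.001]
contact_force: [-0.6, -11.6, 20.6]
gripper_width: -0.002
grasp_force: 10.5
```

```bash
python3 - <<'E'
from station import bot
from h import *
c=bot.read_camera("wrist");np.savez("pics/w5.npz",**c)
for n in("w3","w4","w5"):
    d=np.load(f"pics/{n}.npz");s=cv2.cvtColor(d["pixels"],cv2.COLOR_RGB2HSV)[225:238,345:380,1].mean(0).astype(int);print(n,s)
cv2.imwrite("pics/w5c.png",cv2.resize(c["pixels"][160:330,20:420],None,fx=2,fy=2,interpolation=2)[:,:,::-1])
E
```

```text
w3 [116 114 114 112 110 108 106 103 103 101 102 103 103 105  86  22   7   7
   8   7   7   8   7   7   6   5   5   4   4   4   4   4   4   5   5]
w4 [116 115 114 111 110 109 105 105 104 102 103 104 103 105  90  27   8   8
   8   8   8   8   9   8   7   6   7   6   6   7   7   6   7   6   6]
w5 [116 116 114 112 111 108 105 104 103 104 103 104 105 104 101  33   9   8
   9   9   8   8   8   8   7   7   7   7   7   7   7   7   7   7   7]
```

View pics/w5c.png

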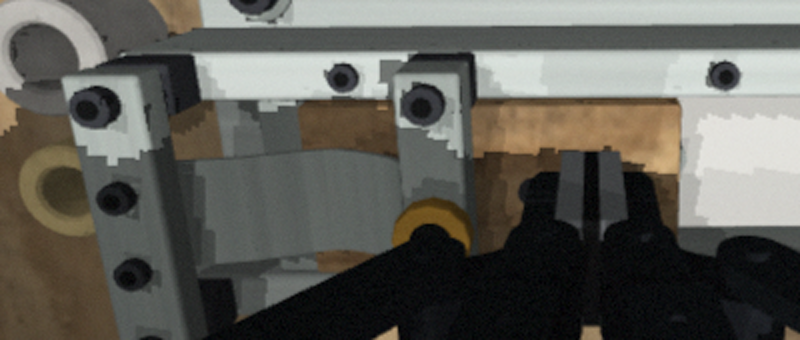

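The push force rose to 11.6 N with no further motion (69 mm travelled, 68 expected). The crop shows the wood's nose at x ≈ 300, touching the stop block. The block is home, so I let go straight up.

{"op": "jog_arm", "data": {"rows": [{"fingers": 0,"x": 0,"y": 1,"z": -1,"ax": 0,"ay": 0,"az": 0},{"fingers": 0,"x": 0,"y": 0,"z": -2,"ax": 0,"ay": 0,"az": 0},{"fingers": 0,"x": 0,"y": 0,"z": -2,"ax": 0,"ay": 0,"az": 0},{"fingers": 0,"x": 0,"y": 0,"z": -3,"ax": 0,"ay": 0,"az": 0},{"fingers": 0,"x": 0,"y": 0,"z": -5,"ax": 0,"ay": 0,"az": 0},{"fingers": 0,"x": 0,"y": 0,"z": -20,"ax": 0,"ay": 0,"az": 0},{"fingers": 0,"x": 0,"y": 10,"z": -35,"ax": 0,"ay": 0,"az": 0},{"fingers": 0,"x": 0,"y": 20,"z": -35,"ax": 0,"ay": 0,"az": 0}]}}

```text
t: 9.95
eef_pos: [0.4699, 0.1764, 0.1481]
tool_rot: [-0.001, 0.997, 0.08, -0.001]
contact_force: [0.6, 0.7, 1.0]
gripper_width: -0.001
grasp_force: 0.0
```

{"op": "jog_arm", "data": {"rows": [{"fingers": 0,"x": 0,"y": 0,"z": -25,"ax": 0,"ay": 0,"az": 0},{"fingers": 0,"x": -20,"y": 0,"z": 0,"ax": 0,"ay": 0,"az": 0},{"fingers": 0,"x": -20,"y": 0,"z": 0,"ax": 0,"ay": 0,"az": 0},{"fingers": 0,"x": 0,"y": 0,"z": 0,"ax": 0,"ay": 0,"az": 0},{"fingers": 0,"x": 0,"y": 0,"z": 0,"ax": 0,"ay": 0,"az": 0},{"fingers": 0,"x": 0,"y": 0,"z": 0,"ax": 0,"ay": 0,"az": 0},{"fingers": 0,"x": 0,"y": 0,"z": 0,"ax": 0,"ay": 0,"az": 0},{"fingers": 0,"x": 0,"y": 0,"z": 0,"ax": 0,"ay": 0,"az": 0}]}}

```text
t: 10.75
eef_pos: [0.4318, 0.1687, 0.1721]
tool_rot: [-0.0, 0.997, 0.078, -0.0]
contact_force: [0.2, -0.2, 0.6]
gripper_width: -0.001
grasp_force: 0.0
```

```bash
python3 - <<'E'
from station import bot
from h import *
c=bot.read_camera("wrist");np.savez("pics/w6.npz",**c)
cv2.imwrite("pics/w6.png",c["pixels"][:,:,::-1])
E
```

```text
(no output)
```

View pics/w6.png

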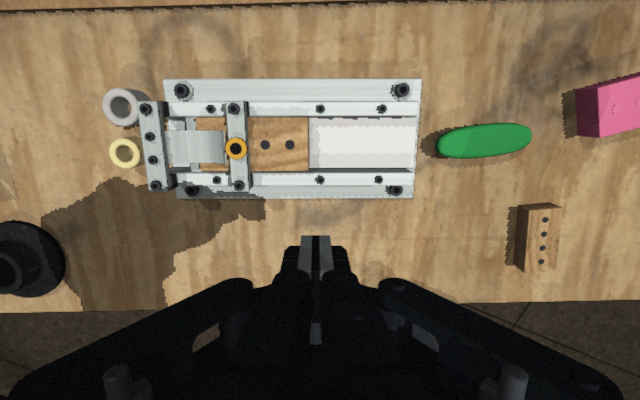

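The block sits under the bar with its rear edge at x ≈ 309, holes at 265 and 290, and the bush at 236. A quick check of the distances before handing in.

```bash
python3 - <<'E'
from h import *
c=np.load("pics/w6.npz");B=ray(c,[[236,148]],.067)[0];u=np.array([-.157,.988])
p=ray(c,[[309.5,142],[290,145],[265,145]],.051);print("jig y",40+1000*((p-B)[:,:2]@u))
hsv=cv2.cvtColor(c["pixels"],cv2.COLOR_RGB2HSV);print(hsv[122:128,185:232,1].mean(0).astype(int))
e=ray(c,[[203,125]],.051);print(40+1000*((e-B)[:,:2]@u))
E
```

```text
jig y [-15.86174333  -0.0416232   20.22612602]
[ 16  14  11  11  10  10  11  12  11  11  17  84 105 108 109 111 109 107
 108 110 110 108 109 109 109 108 110 111 111 112 111 109 111 110 112 110
 111 110 112 110 107  72  11  10   9  10   9]
[69.06048477]
```

Rear edge at jig y ≈ -15.9 mm (nominal -15), holes at 0 and 20 (as nominal), nose at ≈ 75. It is home.

```bash
python3 -c "
from station import bot
print(bot.hand_in())"
```

```text
the job is handed in; nothing more can be done
None
```

The block was pressed down, slid under the bar and the drag spring to the end stop, and released; the last picture puts its nose at jig y ≈ 75 mm, and I handed the job in with the arm clear, a little after 10.75 s.

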